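# Sort two stray electronics parts into the tray and the dish

## Robot

A 7-joint arm with a two-finger parallel gripper is mounted at the origin on the work surface. World frame = base frame: x ahead of the robot, y to its left, z up, the work surface at z = 0. Lengths are in m, angles in rad, forces in N, time in s.
With the tool pointing down it reaches from about 0.425 to 0.95 m from the base axis. Payload 16.7 kg.
Tool frame: the origin (TCP) lies at the very end of the fingers, on their centre line; the grasp point (between the pads) lies manip.pinch_z behind it (manip.pinch_z is the distance from the TCP to the grasp point, in m); z points along the fingers, y is the line along which they close (so a half turn about z gives the same grasp; the last joint's range is limited). The gripper opens to 94 mm and grips with 3 to 60 N. Pads are 16 mm wide; open, the fingers measure 119 mm over their backs; the gripper's body (75 mm by 177 mm) begins 78 mm behind the grasp point.
Start: joints at [0.966, 0.426, 0.074, 1.606, -0.034, 1.111, -0.067], TCP at [0.297, -0.606, 0.205] pointing down, gripper open.
Joint ranges: [-2.85, 2.85], [-0.5, 2.14], [-1.23, 1.37], [0.21, 2.46], [-1.02, 4.16], [0.16, 2.05], [-2.73, 2.73]. Speed limits (rad/s): [1.89, 1.89, 2.39, 2.39, 3.01, 3.01, 3.01].

## Interface

Orientations are given as a rotation vector (axis times angle).
In Python, from bench import manip, optics, order gives the robot as it stands.
- The arm moves only by the shell command python3 -m creep 'ROWS' [OPENING]. ROWS is JSON, a list that holds one entry, the list of rows, each a list of 4 numbers: the shift along the world's x, y, z in units of 120 mm (1.0 is 120 mm), then the turn about the world's z in units of pi rad (1.0 is pi rad). A call has exactly 10 rows; each row is the pose to reach, as a shift and turn from the pose commanded when the call began, turning the shorter way round; what a row does not reach only later rows make up. A row lasts 1/8 s, in which the tool goes at most 62.5 mm and 10.7 degrees, less where a joint would pass 70% of its speed; a pose out of reach is approached as far as the arm can. A call with a number of a shift or a turn outside -1 to 1 is refused whole. A call with a gripper value outside its range is refused whole. OPENING is the opening, from 0 (shut) to 1 (fully open), set as the call begins (- or left out, the last holds). The fingers move at their own pace and stop on an object; the grip force is fixed at half the most. Time passes only in rows, so rows that repeat a pose let the fingers close, or fill a call up. It gives the time, the measured TCP pose, the force, the opening and the grip force at its end, in the units of the state.
- manip.get_obs(): the state, without advancing time (a new reading comes with each control period).
- optics.capture(name): name is "scene" or "top" or "wrist"; returns a dict with "img" (400x640x3 uint8, red, green, blue), "K" (3x3 intrinsics, pixels), "R" (3x3) and "t" (3): a world point X has camera coordinates R X + t. Camera axes: x right, y down, z forward; pixel columns grow to the right and rows downward; lengths in m; the calibration is good to about 2 mm. A picture is of the moment at which its call begins. There is no depth.
- order.hand_in(): hands the job in; it is judged then, once.
The state is a dict: "time_s": time; "joint_positions": joint angles; "joint_velocities": joint speeds; "effort": joint torques, N m; "position": TCP position; "eef_rot": TCP orientation; "ft_force": force on the tool from outside, world axes, zero at the start; "wrist_torque": the same for the moment, N m; "grip_width": opening from 0.0 (shut) to 1.0 (fully open); "finger_force": force on a finger pad.
Only numpy, scipy, OpenCV 4.12 (cv2) and the standard library are available. Lean on these libraries where they do the work, as an engineer would, in place of code of your own. Each camera call takes 0.05 s, during which the arm holds its last target. There are 200 camera calls.

## Task

Two parts were left lying about on the desk: sort the finned heatsink block into the square steel tray and the short, wide capacitor can into the round steel dish. Set each down inside on the floor of its container, standing on its base as it stands now.

Things in the scene. Friction and masses are not known exactly. Their poses are not given: they have to be found in the camera images.
- heatsink: Black aluminium heatsink: a block 44 (x) x 40 (y) x 30 mm high with a solid 8 mm base plate and five 3 mm upright fins, which run along its x axis and stand open at the top; the two outermost fins are flush with its y sides. About 90 g. It stands on the desk with fins up; origin at the centre of its underside, z up. A smooth black block without fins (50 x 32 x 18 mm) on the desk is not it.
- capacitor: Short, wide capacitor: a plain aluminium can, 36 mm in diameter and 38 mm high, about 60 g, standing upright on the desk; origin at the centre of its underside, z up along the can. A slimmer, taller can of the same make (24 mm in diameter, 55 mm high) on the desk is not it.
- square_tray: Square open steel tray fixed to the desk, 150 x 150 mm outside, 30 mm high, walls 4 mm, floor 4 mm thick; origin at the centre of its underside, x and y along its sides, z up.
- round_dish: Round open steel dish fixed to the desk, 150 mm in outside diameter, 30 mm high, wall 4 mm, floor 4 mm thick; origin at the centre of its underside, z up.

How it is judged:
At the end, for the whole second after the job is handed in: Heatsink at rest in the square tray (centre within 55 mm of its centre along each side) and short capacitor at rest in the round dish (within 60 mm of its centre), each on the floor (underside under 12 mm above the container's underside) and upright within 0.2 rad (x of heatsink in the frame of square_tray between -0.055 and 0.055 m and y of heatsink in the frame of square_tray between -0.055 and 0.055 m and z of heatsink in the frame of square_tray between -0.002 and 0.012 m and angle between each of heatsink, capacitor's own z axis and vertical below 0.2 rad and linear speed of each of heatsink, capacitor below 0.02 m/s and horizontal distance between capacitor and round_dish below 0.06 m and z of capacitor in the frame of round_dish between -0.002 and 0.012 m); the robot touches nothing.
It also fails if it takes over 58 s, if anything falls off the work surface, if the arm or the gripper's body presses on something with over 40 N, if the wrist force passes 120 N, or if a joint passes its speed limit or range.

## Working session

There is one attempt and no reset: what is moved stays moved. The work goes in short steps, Python scripts to look and compute and a shell command to move; the robot and the scene stay as the last step left them, time stands still between calls to the robot, and variables do not carry over. Pictures are saved under pics/ and viewed, at most 10 in all, crops included, and the job is handed in when it is done.

```bash
mkdir -p pics; python3 - <<'E'
from bench import manip, optics, order
import cv2
print(manip.pinch_z, manip.get_obs())
for n in("top","scene"):
    c=optics.capture(n); cv2.imwrite(f"pics/{n}.png",c["img"][:,:,::-1]); print(n,c["K"].tolist(),c["R"].tolist(),c["t"].tolist())
E
```

```text
0.0188 {'time_s': 0.0, 'joint_positions': array([ 0.96549854,  0.42671332,  0.07381053,  1.60661459, -0.03406636,
        1.11079221, -0.0671099 ]), 'joint_velocities': array([ 1.84405811e-03,  7.67074260e-04, -1.19977715e-03,  1.72024525e-03,
        6.39329744e-04,  7.98379873e-04, -8.38256374e-05]), 'effort': array([-4.33540627e-03, -9.35819221e+01,  3.66476431e+00, -4.54198265e+01,
       -4.89489071e-02,  1.99634669e-02,  1.19564070e-04]), 'position': array([ 0.29691133, -0.60570013,  0.20478353]), 'eef_rot': array([-3.05918045e+00, -7.09526025e-01,  6.11110415e-04]), 'ft_force': array([-0.35821873,  0.05534926, -0.4170198 ]), 'wrist_torque': array([-0.02557116,  0.03732408, -0.00825638]), 'finger_force': 0.0, 'grip_width': 1.00083565116087}
top [[484.34927970921063, 0.0, 317.93546343394144], [0.0, 484.34927970921063, 197.94483869146734], [0.0, 0.0, 1.0]] [[0.02534130660989701, -0.9996663185444742, -0.005006969846192041], [-0.994654001018374, -0.02471206257552352, -0.10026331443456084], [0.10010612587371163, 0.007521005983303995, -0.9949483393782594]] [-0.019992817254500764, 0.5597127687871479, 1.0009584443489834]
scene [[497.98178568149626, 0.0, 312.6786607264509], [0.0, 497.98178568149626, 198.5503148544246], [0.0, 0.0, 1.0]] [[-0.6130937153208913, 0.7898850095375852, 0.01406299903414633], [0.6289748006972472, 0.4988147253642238, -0.5963007377554315], [-0.47802384493023325, -0.3567429627443584, -0.802637939677968]] [0.3390870432643494, -0.3193869031494261, 1.2848377176740822]
```

View pics/top.png

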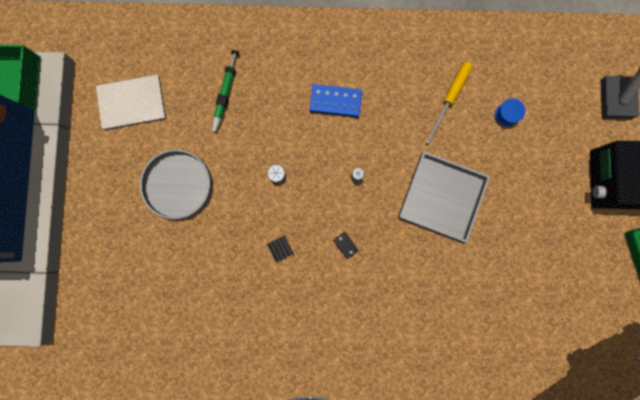

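View pics/scene.png

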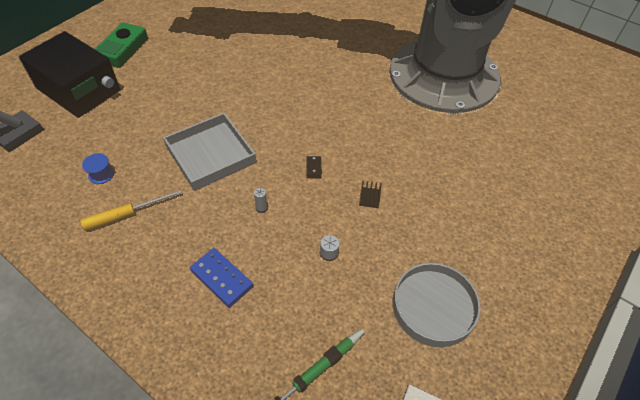

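Top view: the heatsink (finned) is at about (280,249) and the short can at (277,174). The dish is at (176,185) and the tray at (445,198). The decoys are at (346,245) and (358,174). Next I'll enlarge the two parts.

```bash
cat > h.py <<'E'
import numpy as np
from bench import optics
def px2w(c,u,v,z):
    K,R,t=(np.array(c[k]) for k in "KRt")
    d=R.T@np.linalg.solve(K,[u,v,1.]); o=-R.T@t
    return (o+d*(z-o[2])/d[2])[:2].round(4)
E
python3 - <<'E'
import cv2,numpy as np
from h import *
a=cv2.imread("pics/top.png")[150:275,250:380]; b=cv2.imread("pics/scene.png")[155:275,300:395]
a=cv2.resize(a,None,fx=4,fy=4,interpolation=cv2.INTER_CUBIC);b=cv2.resize(b,None,fx=2.8,fy=2.8,interpolation=cv2.INTER_CUBIC)
o=np.zeros((500,800,3),np.uint8);o[:500,:520]=a;o[:b.shape[0],530:530+b.shape[1]]=b
cv2.imwrite("pics/crop.png",o)
c=optics.capture("top")
for n,u,v,z in [("cap",277,173.5,.038),("dish",176,185,.03),("tray",445,198,.03),("hs",280,249,.02)]: print(n,px2w(c,u,v,z))
print([px2w(c,u,v,.03) for u,v in [(424,154),(488,178),(467,241),(401,216)]])
E
```

```text
cap [0.6089 0.0819]
dish [0.58   0.2969]
tray [ 0.5664 -0.275 ]
hs [0.4501 0.0717]
[array([ 0.6599, -0.2302]), array([ 0.6114, -0.3663]), array([ 0.4768, -0.321 ]), array([ 0.5259, -0.1822])]
```

View pics/crop.png

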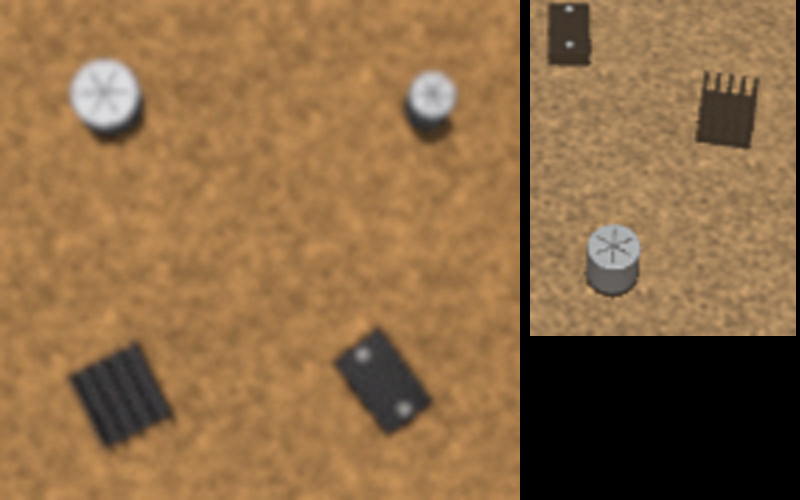

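Crop: heatsink top corners are at (70,375), (138,343), (174,415), (110,447), with fins running down-right, and the can top is centred at (105,92). Both match the given sizes and are clear of the decoys. Next: positions and deltas.

```bash
python3 - <<'E'
from h import *
from bench import manip
from scipy.spatial.transform import Rotation as R
c=optics.capture("top"); s=optics.capture("scene")
f=lambda x,y:((x+.5)/4-.5+250,(y+.5)/4-.5+150)
q=np.array([px2w(c,*f(*p),.03) for p in [(70,375),(138,343),(174,415),(110,447)]])
print(q,q.mean(0),[np.linalg.norm(q[i]-q[i-1]).round(3) for i in range(4)])
x=q[1]-q[2]+q[0]-q[3]; print("hs x ang",np.degrees(np.arctan2(x[1],x[0])))
print("cap",px2w(c,*f(105,92),.038),px2w(s,329.3,242.5,.038))
o=manip.get_obs(); y=R.from_rotvec(o["eef_rot"]).as_matrix()[:,1]; print("tool y ang",np.degrees(np.arctan2(y[1],y[0])))
print("d hs",(q.mean(0)-o["position"][:2])/.12)
E
```

```text
[[0.4613 0.0984]
 [0.4789 0.0632]
 [0.4418 0.0431]
 [0.4243 0.0761]] [0.451575 0.0702  ] [np.float64(0.043), np.float64(0.039), np.float64(0.042), np.float64(0.037)]
hs x ang 29.778178273878464
cap [0.6107 0.0843] [0.6094 0.0825]
tool y ang -63.89015104834004
d hs [1.28826514 5.63430987]
```

```bash
R1='[[[0.02,0.1,0,0],[0.04,0.2,0,0],[0.08,0.3,0,0],[0.12,0.4,0,0],[0.16,0.5,0,0],[0.2,0.6,0,0],[0.24,0.7,0,0],[0.28,0.8,0,0],[0.3,0.9,0,0],[0.33,0.95,0,0]]]'
echo skip >/dev/null
python3 -m creep '[[[0.02,0.1,0,0],[0.04,0.2,0,0],[0.08,0.3,0,0],[0.12,0.4,0,0],[0.16,0.5,0,0],[0.2,0.6,0,0],[0.24,0.7,0,0],[0.28,0.8,0,0],[0.3,0.9,0,0],[0.32,1,0,0]]]' 0.7
python3 -m creep '[[[0.03,0.1,0,0],[0.06,0.2,0,0],[0.1,0.3,0,0],[0.13,0.4,0,0],[0.16,0.5,0,0],[0.2,0.6,0,0],[0.24,0.7,0,0],[0.28,0.8,0,0],[0.3,0.9,0,0],[0.32,1,0,0]]]'
python3 -m creep '[[[0.03,0.1,0,0],[0.06,0.2,0,0],[0.1,0.3,0,0],[0.13,0.4,0,0],[0.16,0.5,0,0],[0.2,0.6,0,0],[0.24,0.7,0,0],[0.28,0.8,0,0],[0.3,0.9,0,0],[0.32,1,0,0]]]'
python3 -m creep '[[[0.03,0.1,0,0],[0.06,0.2,0,0],[0.1,0.3,0,0],[0.13,0.4,0,0],[0.16,0.5,0,0],[0.2,0.6,0,0],[0.24,0.7,0,0],[0.28,0.8,0,0],[0.3,0.9,0,0],[0.33,1,0,0]]]'
python3 -m creep '[[[0,0.1,-0.1,0],[0,0.2,-0.2,0],[0,0.3,-0.2,0],[0,0.4,-0.2,0],[0,0.5,-0.2,0],[0,0.6,-0.2,0],[0,0.7,-0.3,0],[0,0.8,-0.3,0],[0,0.9,-0.3,0],[0,1,-0.3,0]]]'
```

```text
time_s: 1.5
position: [0.3356, -0.4853, 0.2055]
eef_rot: [-3.06, -0.71, 0.0]
ft_force: [-1.2, 0.2, -1.2]
grip_width: 0.702
finger_force: 0.0
time_s: 2.75
position: [0.374, -0.3653, 0.2055]
eef_rot: [-3.06, -0.71, 0.0]
ft_force: [0.1, -0.2, -0.4]
grip_width: 0.702
finger_force: 0.0
time_s: 4.0
position: [0.4124, -0.2453, 0.2054]
eef_rot: [-3.06, -0.71, 0.0]
ft_force: [-0.0, 0.3, 0.1]
grip_width: 0.699
finger_force: 0.0
time_s: 5.25
position: [0.452, -0.1253, 0.2055]
eef_rot: [-3.06, -0.71, 0.0]
ft_force: [-0.1, 0.4, 0.3]
grip_width: 0.704
finger_force: 0.0
time_s: 6.5
position: [0.452, -0.0052, 0.1696]
eef_rot: [-3.06, -0.71, -0.0]
ft_force: [0.0, -0.8, 0.1]
grip_width: 0.699
finger_force: 0.0
```

```bash
python3 -m creep '[[[0,0.1,0,0],[0,0.2,0,0.01],[0,0.3,0,0.02],[0,0.4,0,0.02],[0,0.5,0,0.02],[0,0.6,-0.1,0.02],[0,0.63,-0.2,0.02],[0,0.63,-0.3,0.02],[0,0.63,-0.4,0.02],[0,0.63,-0.4,0.02]]]'
python3 - <<'E'
from h import *
import cv2
from bench import manip
c=optics.capture("wrist");cv2.imwrite("pics/w1.png",c["img"][:,:,::-1])
X=manip.get_obs()["position"];print(X)
for P in [(X[0],X[1],.03),(.4516,.0702,.03)]:
    p=c["K"]@(c["R"]@np.array(P)+c["t"]);print(p[:2]/p[2])
E
```

```text
time_s: 7.75
position: [0.4513, 0.0691, 0.1205]
eef_rot: [-3.036, -0.805, 0.003]
ft_force: [0.6, 0.4, 0.8]
grip_width: 0.699
finger_force: 0.0
[0.45166464 0.0692751  0.12109577]
[313.60929541 206.2352908 ]
[312.59950456 205.76981918]
```

View pics/w1.png

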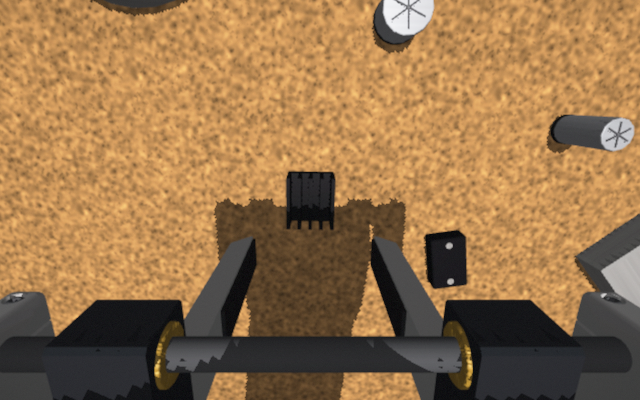

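Wrist view: the fins are vertical in the image and centred at about (311,199), within a few mm of the predicted (313,206). The fingers straddle it at the right angle, so I'll descend and grasp.

```bash
python3 -m creep '[[[0.02,0.01,-0.15,0],[0.02,0.01,-0.3,0],[0.02,0.01,-0.45,0],[0.02,0.01,-0.6,0],[0.02,0.01,-0.7,0],[0.02,0.01,-0.8,0],[0.02,0.01,-0.88,0],[0.02,0.01,-0.94,0],[0.02,0.01,-0.96,0],[0.02,0.01,-0.96,0]]]'
python3 -m creep '[[[0,0,0,0],[0,0,0,0],[0,0,0,0],[0,0,0,0],[0,0,0,0],[0,0,0,0],[0,0,0,0],[0,0,0.1,0],[0,0,0.2,0],[0,0,0.3,0]]]' 0.3
```

```text
time_s: 9.05
position: [0.4543, 0.0708, 0.0063]
eef_rot: [-3.037, -0.806, -0.0]
ft_force: [-0.3, 0.4, 1.0]
grip_width: 0.696
finger_force: 0.0
time_s: 10.3
position: [0.4545, 0.0707, 0.0434]
eef_rot: [3.037, 0.805, 0.001]
ft_force: [-0.6, -0.4, -1.3]
grip_width: 0.421
finger_force: 30.0
```

```bash
python3 -m creep '[[[0,0,0.15,0],[0,0,0.3,0],[0.03,-0.1,0.4,0],[0.07,-0.2,0.5,0],[0.1,-0.3,0.5,0],[0.15,-0.4,0.5,0],[0.2,-0.55,0.5,0],[0.24,-0.7,0.5,0],[0.28,-0.85,0.5,0],[0.32,-1,0.5,0]]]'
python3 -m creep '[[[0.03,-0.1,0,0],[0.06,-0.2,0,0],[0.1,-0.3,0,0],[0.13,-0.4,0,0],[0.16,-0.5,0,0],[0.2,-0.6,0,0],[0.23,-0.7,0,0],[0.26,-0.8,0,0],[0.29,-0.9,0,0],[0.32,-1,0,0]]]'
python3 -m creep '[[[0.03,-0.1,0,0],[0.06,-0.2,0,0],[0.1,-0.3,0,0],[0.13,-0.4,0,0],[0.16,-0.5,0,0],[0.2,-0.6,0,0],[0.23,-0.7,0,0],[0.26,-0.8,0,0],[0.3,-0.88,0,0],[0.3,-0.88,0,0]]]'
```

```text
time_s: 11.55
position: [0.4926, -0.0502, 0.1017]
eef_rot: [-3.036, -0.805, 0.001]
ft_force: [0.4, -0.2, -1.1]
grip_width: 0.423
finger_force: 30.0
time_s: 12.8
position: [0.5313, -0.1701, 0.1022]
eef_rot: [-3.037, -0.805, 0.0]
ft_force: [0.2, 0.2, -1.9]
grip_width: 0.421
finger_force: 30.0
time_s: 14.05
position: [0.5673, -0.2756, 0.1021]
eef_rot: [-3.037, -0.804, -0.0]
ft_force: [-0.5, -0.1, -0.7]
grip_width: 0.419
finger_force: 30.0
```

```bash
python3 -m creep '[[[0,0,-0.12,0],[0,0,-0.24,0],[0,0,-0.36,0],[0,0,-0.48,0],[0,0,-0.58,0],[0,0,-0.66,0],[0,0,-0.71,0],[0,0,-0.74,0],[0,0,-0.755,0],[0,0,-0.755,0]]]'
python3 -m creep '[[[0,0,0,0],[0,0,0,0],[0,0,0,0],[0,0,0,0],[0,0,0.1,0],[0,0,0.2,0],[0,0,0.35,0],[0,0,0.5,0],[0,0,0.65,0],[0,0,0.8,0]]]' 0.6
python3 - <<'E'
from h import *
import cv2
im=optics.capture("wrist")["img"];t=optics.capture("scene")["img"][100:200,150:280]
o=np.zeros((400,800,3),np.uint8);o[:320,:512]=cv2.resize(im,(512,320));o[:216,515:796]=cv2.resize(t,(281,216))
cv2.imwrite("pics/p1.png",o[:,:,::-1])
E
```

```text
time_s: 15.3
position: [0.5671, -0.2749, 0.0118]
eef_rot: [3.037, 0.805, 0.0]
ft_force: [-0.9, -0.6, -1.1]
grip_width: 0.428
finger_force: 30.0
time_s: 16.55
position: [0.5671, -0.2749, 0.1091]
eef_rot: [3.036, 0.805, 0.0]
ft_force: [0.2, 0.1, -0.8]
grip_width: 0.6
finger_force: 0.0
```

View pics/p1.png

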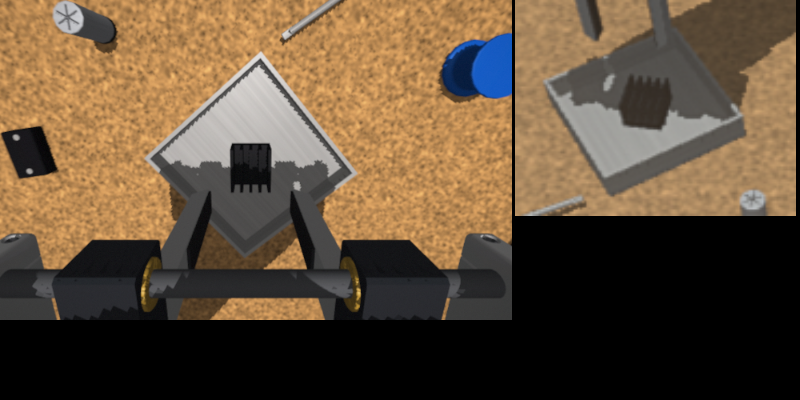

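The heatsink stands upright, centred in the tray at about (250,168) in the wrist picture. On to the capacitor.

```bash
python3 -m creep '[[[0,0.1,0,0],[0.02,0.2,0,0],[0.03,0.3,0,0],[0.04,0.4,0,0],[0.06,0.5,0,0],[0.07,0.6,0,0],[0.08,0.7,0,0],[0.1,0.8,0,0],[0.11,0.9,0,0],[0.12,1,0,0]]]' 0.7
python3 -m creep '[[[0,0.1,0,0],[0.02,0.2,0,0],[0.03,0.3,0,0],[0.04,0.4,0,0],[0.06,0.5,0,0],[0.07,0.6,0,0],[0.08,0.7,0,0],[0.1,0.8,0,0],[0.11,0.9,0,0],[0.12,1,0,0]]]'
python3 -m creep '[[[0,0.1,0,0],[0.02,0.2,0,0],[0.03,0.3,0,0],[0.04,0.4,0,0],[0.06,0.5,0,0],[0.07,0.6,0,0],[0.08,0.7,0,0],[0.1,0.8,0,0],[0.12,0.98,0,0],[0.12,0.98,0,0]]]'
python3 - <<'E'
from h import *
import cv2
from bench import manip
c=optics.capture("wrist");cv2.imwrite("pics/w2.png",c["img"][:,:,::-1])
X=manip.get_obs()["position"];print(X)
p=c["K"]@(c["R"]@np.array([X[0],X[1],.038])+c["t"]);print(p[:2]/p[2])
E
```

```text
time_s: 17.9
position: [0.5816, -0.154, 0.1076]
eef_rot: [-3.036, -0.806, 0.0]
ft_force: [0.5, -0.7, 0.7]
grip_width: 0.698
finger_force: 0.0
time_s: 19.15
position: [0.596, -0.0341, 0.1076]
eef_rot: [-3.037, -0.805, 0.0]
ft_force: [0.4, 0.6, 0.8]
grip_width: 0.7
finger_force: 0.0
time_s: 20.4
position: [0.6103, 0.0856, 0.1077]
eef_rot: [-3.034, -0.81, -0.001]
ft_force: [-0.9, -0.4, -0.0]
grip_width: 0.698
finger_force: 0.0
[0.61029012 0.08403404 0.10762638]
[315.27023251 215.78749314]
```

View pics/w2.png

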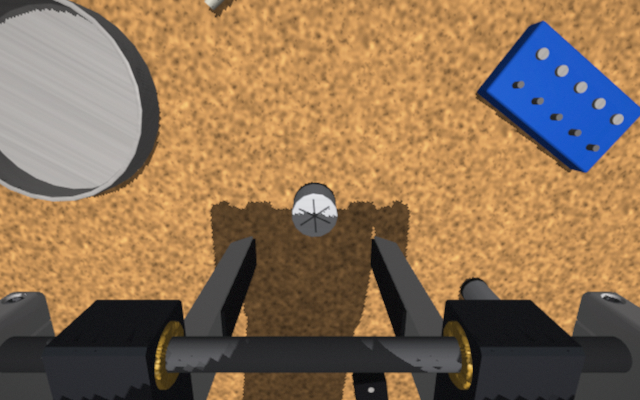

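The can top is centred at (314,215) against a predicted (315,216). I'll descend, grasp and carry it over.

```bash
python3 -m creep '[[[0,0,-0.15,0],[0,0,-0.3,0],[0,0,-0.45,0],[0,0,-0.58,0],[0,0,-0.68,0],[0,0,-0.75,0],[0,0,-0.8,0],[0,0,-0.83,0],[0,0,-0.84,0],[0,0,-0.84,0]]]'
python3 -m creep '[[[0,0,0,0],[0,0,0,0],[0,0,0,0],[0,0,0,0],[0,0,0,0],[0,0,0,0],[0,0,0,0],[0,0,0.1,0],[0,0,0.2,0],[0,0,0.3,0]]]' 0.26
python3 -m creep '[[[0,0,0.15,0],[0,0,0.3,0],[0,0.1,0.4,0],[-0.03,0.2,0.5,0],[-0.05,0.3,0.5,0],[-0.07,0.4,0.5,0],[-0.09,0.5,0.5,0],[-0.11,0.62,0.5,0],[-0.12,0.75,0.5,0],[-0.13,0.88,0.5,0]]]'
python3 -m creep '[[[0,0.1,0,0],[-0.02,0.2,0,0],[-0.04,0.3,0,0],[-0.06,0.4,0,0],[-0.08,0.5,0,0],[-0.09,0.6,0,0],[-0.1,0.7,0,0],[-0.11,0.8,0,0],[-0.12,0.89,0,0],[-0.12,0.89,0,0]]]'
```

```text
time_s: 21.7
position: [0.6104, 0.0828, 0.0071]
eef_rot: [-3.037, -0.805, -0.001]
ft_force: [-0.2, 0.3, 0.0]
grip_width: 0.697
finger_force: 0.0
time_s: 22.95
position: [0.6105, 0.0827, 0.0441]
eef_rot: [3.037, 0.805, 0.001]
ft_force: [-0.8, -0.6, -1.1]
grip_width: 0.379
finger_force: 30.0
time_s: 24.2
position: [0.5946, 0.1895, 0.1028]
eef_rot: [-3.036, -0.806, 0.0]
ft_force: [-0.0, 0.4, -0.1]
grip_width: 0.38
finger_force: 30.0
time_s: 25.45
position: [0.5799, 0.2962, 0.1028]
eef_rot: [-3.036, -0.807, 0.0]
ft_force: [-0.2, -0.3, -1.1]
grip_width: 0.38
finger_force: 30.0
```

```bash
python3 -m creep '[[[0,0,-0.12,0],[0,0,-0.24,0],[0,0,-0.36,0],[0,0,-0.48,0],[0,0,-0.58,0],[0,0,-0.66,0],[0,0,-0.71,0],[0,0,-0.74,0],[0,0,-0.755,0],[0,0,-0.755,0]]]'
python3 -m creep '[[[0,0,0,0],[0,0,0,0],[0,0,0,0],[0,0,0,0],[0,0,0.1,0],[0,0,0.2,0],[0,0,0.35,0],[0,0,0.5,0],[0,0,0.65,0],[0,0,0.8,0]]]' 0.57
python3 - <<'E'
from h import *
import cv2
im=optics.capture("wrist")["img"];t=optics.capture("scene")["img"][80:360,150:490]
o=np.zeros((320,800,3),np.uint8);o[:280,:448]=cv2.resize(im,(448,280));o[:280,455:795]=t
cv2.imwrite("pics/p2.png",o[:,:,::-1])
E
```

```text
time_s: 26.7
position: [0.5804, 0.2952, 0.0124]
eef_rot: [-3.036, -0.805, -0.0]
ft_force: [-0.2, 0.1, -0.8]
grip_width: 0.377
finger_force: 30.0
time_s: 27.95
position: [0.5804, 0.2952, 0.1098]
eef_rot: [-3.036, -0.805, -0.001]
ft_force: [0.1, -0.7, -0.2]
grip_width: 0.573
finger_force: 0.0
```

View pics/p2.png

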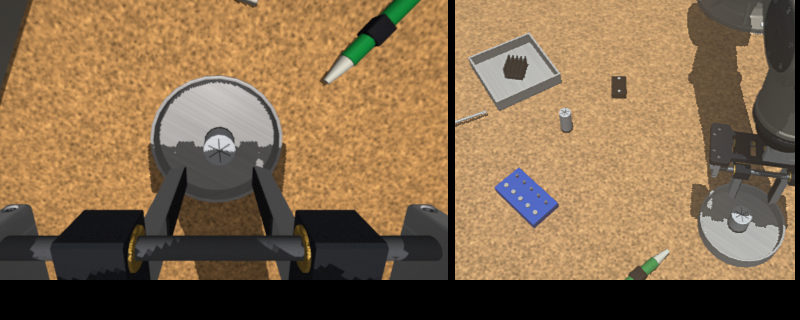

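The can stands upright mid-dish at (219,148) in the wrist picture. The heatsink is upright in the tray at (515,67) in the scene panel, and the gripper is clear of both.

```bash
python3 -c "
from bench import order
print(order.hand_in())"
```

```text
the job is handed in; nothing more can be done
None
```

The job is handed in at about 28 s: the last pictures showed the heatsink upright in the square tray and the short capacitor upright in the round dish; the hand-in gave no verdict.

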